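# Sweep loose canister caps into the scoop tray

## Task

Clear the mixing bench: with your fingertips, sweep the three loose screw caps across the bench and through the open mouth of the steel scoop tray, until every cap lies flat and wholly on the tray's level floor, past the sloping lip. Slide them flat along the surface at a calm pace; do not lift, carry, tip or flick them. Leave the little jar, the paper cup and the tall bottle where they stand.

Things in the scene. Friction and masses are not known exactly. Their poses are not given: they have to be found in the camera images.
- tray: Steel scoop tray like a dustpan, fixed to the bench. Origin: centre of its underside; z up; open mouth at its own +y (within 0.25 rad of world +y), handle at -y. Inside x -100 to +100 mm, y -80 (back wall) to +80 (mouth). Side and back walls 4 mm thick, 35 mm high. Level floor 2 mm above the bench, from y -80 to +68; sloping lip from there down to the bench at y +80.
- cap_a: One loose white ribbed screw cap of a canister, lying closed side up: a disc 38 mm in diameter, 18 mm high, about 20 g; origin at the centre of its underside, z up. The three caps are alike.
- cap_b: Another loose white ribbed screw cap of a canister, lying closed side up: a disc 38 mm in diameter, 18 mm high, about 20 g; origin at the centre of its underside, z up. The three caps are alike.
- cap_c: Another loose white ribbed screw cap of a canister, lying closed side up: a disc 38 mm in diameter, 18 mm high, about 20 g; origin at the centre of its underside, z up. The three caps are alike.
- jar: Small loose sample jar with white lid, 44 mm in diameter, 60 mm high, standing behind the caps as seen from the tray, to be left alone; origin at the centre of its underside.
- cup: Empty light paper cup, 68 mm across the rim, 72 mm high, to be left alone; origin at the centre of its underside.
- bottle: White plastic bottle with a red cap, 66 mm in diameter, 190 mm tall, to be left alone; origin at the centre of its underside.

How it is judged:
By the outcome, as a careful person would: the job done as asked, in the order asked, and still so for the second after the job is handed in, with the robot touching nothing.
It also fails if it takes over 58 s, if anything falls off the work surface, if the arm or the gripper's body presses on something with over 40 N, if the wrist force passes 120 N, or if a joint passes its speed limit or range.

## Robot

A 6-joint arm with a two-finger parallel gripper is mounted at the origin on the work surface. World frame = base frame: x ahead of the robot, y to its left, z up, the work surface at z = 0. Lengths are in m, angles in rad, forces in N, time in s.
With the tool pointing down it reaches from about 0.3 to 0.875 m from the base axis. Payload 6.4 kg.
Tool frame: the origin (TCP) lies at the centre of the arm's flange, where the gripper is bolted on; the fingertips stand 166 mm ahead of it and the grasp point (between the pads) lies 147 mm ahead of it; z points along the fingers, y is the line along which they close (so a half turn about z gives the same grasp; the last joint's range is limited). The gripper opens to 88 mm and grips with 3 to 60 N. Pads are 18 mm wide; open, the fingers measure 123 mm over their backs; the gripper's body (75 mm by 187 mm) begins 45 mm behind the grasp point.
Start: joints at [-1.424, 0.181, 1.607, -0, 1.354, -0.206], TCP at [0.199, -0.54, 0.405] pointing down, gripper open.
Joint ranges: [-2.99, 2.99], [-0.89, 2.07], [0.3, 2.58], [-1.14, 4.28], [0, 2.63], [-3.12, 3.12]. Speed limits (rad/s): [2.57, 2.57, 3.01, 3.14, 3.14, 3.14].

## Interface

Orientations are given as a unit quaternion [x, y, z, w].
In Python, from rig import env, viewer gives the robot as it stands. The module is installed in compiled form; this text tells all that it offers.
- The arm moves only by the tool arm_command, never from a script. Its argument "commands" is a list of rows, each a list of 6 numbers: the shift along the tool's x, y, z in mm, then the turn, a rotation vector about the tool's x, y, z in rad. A call has 1 to 10 rows; each row is the pose to reach, as a shift and turn from the pose commanded when the call began, along the tool's axes at that moment; what a row does not reach only later rows make up. A row lasts 1/12 s, in which the tool goes at most 41.7 mm and 7.16 degrees, less where a joint would pass 70% of its speed; a pose out of reach is approached as far as the arm can. A call with a gripper value outside its range is refused whole. "gripper" is the closure, from 0 (fully open) to 1 (shut), set as the call begins (left out, the last holds). The fingers move at their own pace and stop on an object; the grip force is fixed at half the most. Time passes only in rows, so rows that repeat a pose let the fingers close. It gives the time, the measured TCP pose, the force, the opening and the grip force at its end, in the units of the state.
- env.state(): the state, without advancing time (a new reading comes with each control period).
- viewer.capture(name): name is "scene" or "side" or "wrist"; returns a dict with "color" (400x640x3 uint8, red, green, blue), "z_map" (400x640 float32, m along the optical axis (not along the pixel's ray), 0 where there is no reading), "mtx" (3x3 intrinsics, pixels), "rvec" (rotation vector, rad) and "tvec" (3), from world to camera coordinates, as OpenCV has them. Camera axes: x right, y down, z forward; pixel columns grow to the right and rows downward; lengths in m; the calibration is good to about 2 mm. A picture is of the moment at which its call begins.
- env.finish_job(): hands the job in; it is judged then, once.
The state is a dict: "time_s": time; "qpos": joint angles; "qvel": joint speeds; "tau": joint torques, N m; "tcp_pos": TCP position; "eef_rot": TCP orientation; "force": force on the tool from outside, world axes, zero at the start; "ft_torque": the same for the moment, N m; "opening": finger opening in m; "grip_force": force on a finger pad.
Only numpy, scipy, OpenCV 4.12 (cv2) and the standard library are available. Lean on these libraries where they do the work, as an engineer would, in place of code of your own. Each camera call takes 0.05 s, during which the arm holds its last target. There are 200 camera calls.

## Working session

There is one attempt and no reset: what is moved stays moved. The work goes in short steps, Python scripts to look and compute and a tool call to move; the robot and the scene stay as the last step left them, time stands still between calls to the robot, and variables do not carry over. Pictures are saved under pics/ and viewed, at most 10 in all, crops included, and the job is handed in when it is done.

Besides the shell and the picture viewer there is one more tool, called after "Emit:" in YAML: its name, and indented under it one key for each argument. arm_command: Moves the arm, as the interface text tells. Its arguments: {"type":"object","properties":{"commands":{"type":"array"},"gripper":{"type":"number"}},"required":["commands"]}

```bash
mkdir -p pics; cat > h.py <<'E'
import numpy as np, cv2
from rig import env, viewer
def cap(n):
    c=viewer.capture(n); K=np.array(c["mtx"]);R=cv2.Rodrigues(np.array(c["rvec"],float))[0];t=np.array(c["tvec"],float).ravel()
    z=c["z_map"]; v,u=np.mgrid[0:z.shape[0],0:z.shape[1]]
    P=np.stack([(u-K[0,2])/K[0,0]*z,(v-K[1,2])/K[1,1]*z,z],-1)
    W=(P-t)@R; W[z==0]=np.nan
    return c["color"],W,K,R,t
def save(n,img): cv2.imwrite("pics/"+n+".png",cv2.cvtColor(img,cv2.COLOR_RGB2BGR))
E
python3 - <<'E'
from h import *
for n in("scene","side"):
    c,W,K,R,t=cap(n); save(n+"1",c); np.save(n+"W.npy",W); np.save(n+"c.npy",c); print(n,-R.T@t)
print(env.state())
E
```

```text
scene [1.05669047 0.14518836 0.67418269]
side [ 0.48432637 -0.44254458  0.72032964]
{'time_s': 0.1, 'qpos': array([-1.42431397e+00,  1.81447529e-01,  1.60787263e+00, -9.17890730e-06,
        1.35379023e+00, -2.06272003e-01]), 'qvel': array([-0.00084082, -0.0020888 , -0.0027119 , -0.00075851,  0.00022439,
       -0.00039251]), 'tau': array([ 6.12626209e-04, -4.34818053e+01, -3.42697692e+01,  7.04312255e-02,
        3.40172311e-02, -2.99568455e-05]), 'tcp_pos': array([ 0.19865123, -0.53936424,  0.40392794]), 'eef_rot': array([ 9.84485369e-01,  1.75465044e-01,  1.82037843e-05, -7.58662868e-04]), 'force': array([ 0.04969333, -0.39895005,  0.46033597]), 'ft_torque': array([-0.01721159, -0.03033304, -0.01024423]), 'grip_force': 0.0, 'opening': 0.0880157989169642}
```

View pics/scene1.png

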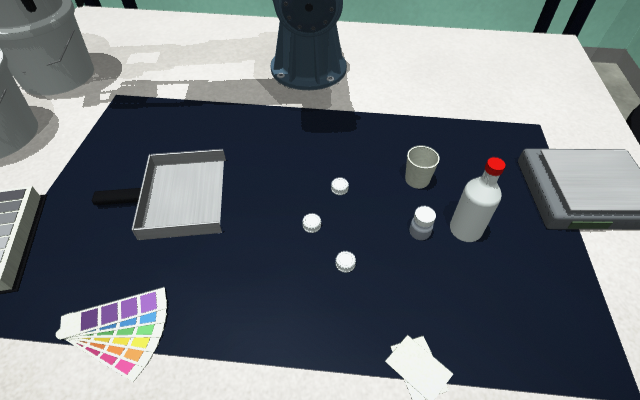

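View pics/side1.png

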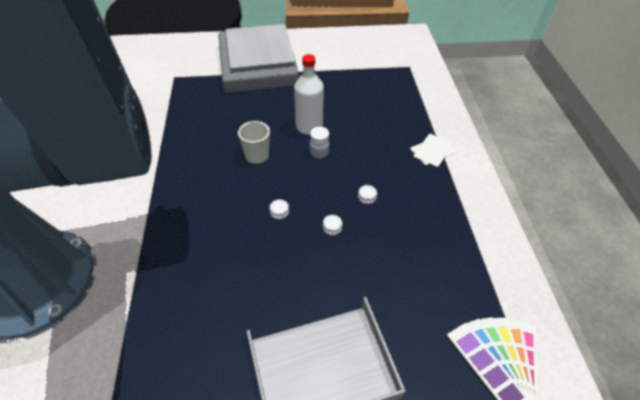

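The scene view shows the caps at about (340,186), (312,223) and (346,262). The tray is around (180,195) with its mouth edge near x=223. The jar is at (423,222), the cup at (422,165) and the bottle at (475,200). The side view agrees.

```bash
python3 - <<'E'
from h import *
for n,boxes in (("scene",dict(c1=(328,175,352,198),c2=(300,211,324,236),c3=(333,249,358,275),jar=(408,203,438,242),cup=(403,144,441,190),bot=(448,155,505,245),tray=(125,145,228,242))),
 ("side",dict(c1=(268,197,291,220),c2=(321,212,345,236),c3=(356,183,380,205),jar=(308,126,331,158),cup=(236,121,272,164),bot=(292,55,327,135),tray=(240,295,410,400)))):
    W=np.load(n+"W.npy")
    for k,(a,b,c,d) in boxes.items():
        P=W[b:d,a:c].reshape(-1,3); P=P[np.isfinite(P[:,2])]
        h=np.percentile(P[:,2],99)
        lim=h-0.006 if k!="tray" else 0.022
        T=P[P[:,2]>lim]; 
        if k[0]=='c' and k!='cup' : T=P[P[:,2]>.012]
        r=cv2.minEnclosingCircle((T[:,:2]*1000).astype(np.float32))
        A=P[P[:,2]>.012]
        rect=cv2.minAreaRect((T[:,:2]*1000).astype(np.float32))
        print(n,k,"h%.3f"%h,len(T),"circ",np.round(r[0]),round(r[1],1),"rect",np.round(rect[0]),np.round(rect[1]),round(rect[2],1),"box",np.round(A.min(0),3),np.round(A.max(0),3))
    print(np.nanmedian(W[280:300,240:300,2]) if n=="scene" else np.nanmedian(W[250:290,200:300,2]))
    # tray rim corners
    if n=="scene":
        a,b,c,d=boxes["tray"];P=W[b:d,a:c].reshape(-1,3);P=P[P[:,2]>0.033]
        hull=cv2.convexHull((P[:,:2]*1000).astype(np.float32))
        print(cv2.approxPolyDP(hull,8,True).reshape(-1,2).round())
E
```

```text
scene c1 h0.020 193 circ [465. 126.] 20.3 rect [464. 126.] [37. 37.] 3.6 box [0.447 0.107 0.012] [0.483 0.145 0.02 ]
scene c2 h0.019 225 circ [569.  78.] 19.7 rect [570.  78.] [35. 36.] 28.3 box [0.552 0.058 0.012] [0.589 0.095 0.022]
scene c3 h0.019 275 circ [652. 151.] 19.3 rect [652. 151.] [36. 36.] 1.0 box [0.634 0.133 0.012] [0.671 0.169 0.021]
scene jar h0.062 289 circ [563. 295.] 20.4 rect [564. 295.] [38. 39.] 58.7 box [0.543 0.274 0.012] [0.586 0.317 0.062]
scene cup h0.072 199 circ [418. 297.] 34.9 rect [418. 296.] [68. 66.] 7.2 box [0.384 0.263 0.012] [0.452 0.33  0.074]
scene bot h0.190 214 circ [547. 389.] 15.7 rect [547. 388.] [28. 31.] 79.7 box [0.523 0.356 0.012] [0.581 0.419 0.192]
scene tray h0.035 1311 circ [ 523. -200.] 131.4 rect [ 526. -218.] [212. 199.] 12.3 box [ 0.404 -0.317  0.012] [ 0.641 -0.099  0.037]
0.0005595915941857511
[[ 640. -258.]
 [ 605. -100.]
 [ 404. -145.]
 [ 440. -301.]]
side c1 h0.020 217 circ [463. 126.] 19.5 rect [464. 124.] [35. 37.] 87.1 box [0.445 0.106 0.012] [0.483 0.142 0.022]
side c2 h0.020 232 circ [569.  77.] 19.0 rect [569.  76.] [36. 36.] 41.6 box [0.551 0.059 0.012] [0.587 0.096 0.022]
side c3 h0.021 198 circ [653. 151.] 19.6 rect [652. 151.] [35. 37.] 21.1 box [0.634 0.132 0.012] [0.67  0.17  0.022]
side jar h0.063 182 circ [564. 294.] 20.6 rect [563. 294.] [38. 37.] 55.4 box [0.541 0.271 0.012] [0.583 0.367 0.063]
side cup h0.074 177 circ [420. 297.] 35.7 rect [419. 296.] [66. 69.] 14.2 box [0.386 0.262 0.012] [0.452 0.333 0.075]
side bot h0.191 100 circ [546. 386.] 15.4 rect [546. 384.] [26. 28.] 81.9 box [0.514 0.287 0.012] [0.58  0.645 0.193]
side tray h0.036 746 circ [ 523. -202.] 130.4 rect [ 522. -202.] [208. 164.] 12.2 box [ 0.405 -0.268  0.012] [ 0.64  -0.1    0.039]
0.0016202469432087647
```

```bash
cat >> h.py <<'E'
from scipy.spatial.transform import Rotation as Ro
def rel(x,y,z,ang,frm=None):
    "shift mm / turn to TCP target (mm), tool x at world angle ang, tool down; frm=(x,y,z,ang) or the measured pose"
    if frm is None:
        s=env.state(); p=s["tcp_pos"]*1000; R=Ro.from_quat(s["eef_rot"])
    else: p=np.array(frm[:3],float); R=Ro.from_euler("z",frm[3])*Ro.from_euler("x",np.pi)
    T=Ro.from_euler("z",ang)*Ro.from_euler("x",np.pi)
    return np.round(R.inv().apply(np.array([x,y,z])-p),1), np.round((R.inv()*T).as_rotvec(),4)
E
python3 - <<'E'
from h import *
print(rel(575,124,260,1.4395))
E
```

```text
(array([ 582.3, -492.3,  144.8]), array([-0.0012, -0.0011, -1.0867]))
```

Emit:
arm_command:
  commands:
    - [582,-492,145,0,0,-1.087]
    - [582,-492,145,0,0,-1.087]
    - [582,-492,145,0,0,-1.087]
    - [582,-492,145,0,0,-1.087]
    - [582,-492,145,0,0,-1.087]
    - [582,-492,145,0,0,-1.087]
    - [582,-492,145,0,0,-1.087]
    - [582,-492,145,0,0,-1.087]
    - [582,-492,145,0,0,-1.087]
    - [582,-492,145,0,0,-1.087]
  gripper: 0.68

```text
time_s: 0.93
tcp_pos: [0.4011, -0.1816, 0.3265]
eef_rot: [0.75, 0.661, 0.0, 0.0]
force: [1.1, 0.1, 0.2]
opening: 0.0282
grip_force: 0.0
```

```bash
python3 - <<'E'
from h import *
s=env.state();print(s["time_s"],s["tcp_pos"],s["opening"],rel(575,124,260,1.4395))
E
```

```text
0.9333 [ 0.40108281 -0.18158657  0.32645572] 0.02815987972602967 (array([325.1, 134. ,  66.5]), array([0.0001, 0.0001, 0.0048]))
```

Emit:
arm_command:
  commands:
    - [325,134,66,0,0,0.005]
    - [325,134,66,0,0,0.005]
    - [325,134,66,0,0,0.005]
    - [325,134,66,0,0,0.005]
    - [325,134,66,0,0,0.005]
    - [325,134,66,0,0,0.005]
    - [325,134,66,0,0,0.005]
    - [325,134,66,0,0,0.005]
    - [325,134,66,0,0,0.005]
    - [325,134,66,0,0,0.005]

```text
time_s: 1.77
tcp_pos: [0.5768, 0.1251, 0.2594]
eef_rot: [0.752, 0.659, 0.0, -0.001]
force: [-0.0, 0.4, -0.4]
opening: 0.0284
grip_force: 0.0
```

```bash
python3 - <<'E'
from h import *
s=env.state();print(s["time_s"],s["tcp_pos"],s["eef_rot"],s["opening"],rel(575,124,173,1.4395))
c,W,*_=cap("wrist"); save("w1",c)
E
```

```text
1.7667 [0.57681403 0.12506049 0.25935458] [ 7.52189014e-01  6.58947026e-01  3.76963532e-05 -7.09351256e-04] 0.028448508808420363 (array([-1.4, -1.6, 86.4]), array([-0.001 , -0.001 , -0.0007]))
```

View pics/w1.png

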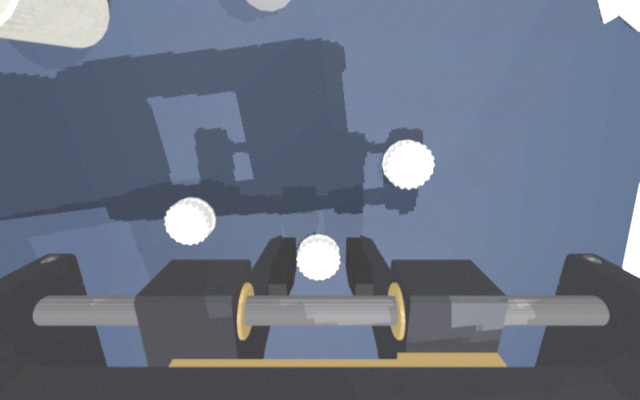

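The wrist view shows cap B at (319,257), centred between the fingers. Cap A is at (190,220) and cap C at (408,163), both clear of the descent. I'll go down and push.

Emit:
arm_command:
  commands:
    - [-1.5,-1.5,20,0,0,0]
    - [-1.5,-1.5,40,0,0,0]
    - [-1.5,-1.5,58,0,0,0]
    - [-1.5,-1.5,72,0,0,0]
    - [-1.5,-1.5,80,0,0,0]
    - [-1.5,-1.5,84,0,0,0]
    - [-1.5,-1.5,86,0,0,0]
    - [-1.5,-1.5,86,0,0,0]

```text
time_s: 2.48
tcp_pos: [0.5746, 0.1195, 0.1751]
eef_rot: [0.754, 0.657, 0.0, 0.0]
force: [0.1, -0.4, 0.3]
opening: 0.0284
grip_force: 0.0
```

Emit:
arm_command:
  commands:
    - [-4,0,0,0,0,0]
    - [-9,0,0,0,0,0]
    - [-14,0,0,0,0,0]
    - [-18,0,0,0,0,0]
    - [-22,0,0,0,0,0]
    - [-26,0,0,0,0,0]
    - [-30,0,0,0,0,0]
    - [-35,0,0,0,0,0]
    - [-40,0,0,0,0,0]
    - [-45,0,0,0,0,0]

```text
time_s: 3.32
tcp_pos: [0.5682, 0.0748, 0.1748]
eef_rot: [0.754, 0.657, 0.0, -0.0]
force: [0.4, 0.5, 0.8]
opening: 0.0282
grip_force: 0.3
```

```bash
python3 - <<'E'
from h import *
s=env.state();print(s["time_s"],s["tcp_pos"],s["opening"],s["force"],rel(531.3,-208,173,1.4395))
c,W,*_=cap("wrist"); save("w2",c)
E
```

```text
3.3167 [0.56817936 0.07477525 0.1748364 ] 0.028210735504637124 [0.36344807 0.46024748 0.78434379] (array([-285.2,    1.8,    1.8]), array([-0.    , -0.0001, -0.0047]))
```

View pics/w2.png

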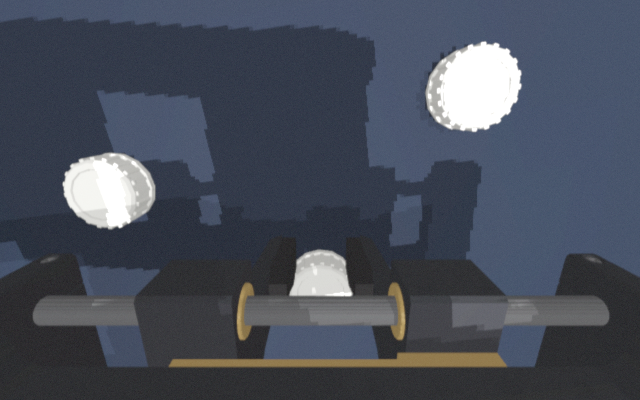

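Cap B sits at (320,275), nested symmetrically between the fingertips. Caps A (108,190) and C (475,87) have not moved. I'll keep pushing.

Emit:
arm_command:
  commands:
    - [-6,0,1,0,0,-0.003]
    - [-13,0,2,0,0,-0.003]
    - [-21,1,2,0,0,-0.003]
    - [-29,1,2,0,0,-0.003]
    - [-37,1,2,0,0,-0.003]
    - [-45,1,2,0,0,-0.003]
    - [-53,1,2,0,0,-0.003]
    - [-61,1,2,0,0,-0.003]
    - [-69,1,2,0,0,-0.003]
    - [-77,1,2,0,0,-0.003]

```text
time_s: 4.2
tcp_pos: [0.5587, -0.0021, 0.1728]
eef_rot: [0.753, 0.658, -0.0, 0.0]
force: [-0.7, 0.3, -0.2]
opening: 0.0281
grip_force: 0.4
```

Emit:
arm_command:
  commands:
    - [-8,0,0,0,0,0]
    - [-16,0,0,0,0,0]
    - [-24,0,0,0,0,0]
    - [-32,0,0,0,0,0]
    - [-40,0,0,0,0,0]
    - [-48,0,0,0,0,0]
    - [-56,0,0,0,0,0]
    - [-64,0,0,0,0,0]
    - [-70,0,0,0,0,0]
    - [-74,0,0,0,0,0]

```text
time_s: 5.03
tcp_pos: [0.5489, -0.0754, 0.1728]
eef_rot: [0.753, 0.658, 0.0, 0.0]
force: [-0.0, -0.2, 0.6]
opening: 0.0281
grip_force: 0.4
```

```bash
python3 - <<'E'
from h import *
s=env.state();print(s["time_s"],s["tcp_pos"],s["opening"],s["force"],rel(531.3,-208,173,1.4395))
c,W,*_=cap("side"); save("s2",c)
P=W.reshape(-1,3);m=(np.abs(P[:,2]-.018)<.006)&(P[:,1]<0.02)&(P[:,1]>-.1)
if m.sum()>20:print(m.sum(),P[m].mean(0),P[m].min(0),P[m].max(0))
E
```

```text
5.0333 [ 0.54891291 -0.07542854  0.17284682] 0.02807779258021862 [-0.0164453  -0.23157619  0.6244346 ] (array([-1.337e+02,  2.000e-01, -1.000e-01]), array([ 0.0001,  0.    , -0.0022]))
2045 [ 0.11648614 -0.0581096   0.01577119] [-0.01759596 -0.09998138  0.01200012] [0.57595212 0.01991955 0.02398765]
```

View pics/s2.png

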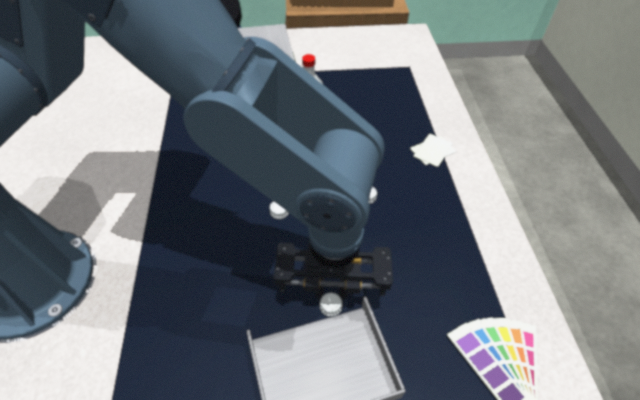

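Cap B is at (331,303), just in front of the mouth and still nested. Next it goes over the lip, slowly.

Emit:
arm_command:
  commands:
    - [-5,0,0,0,0,0]
    - [-11,0,0,0,0,0]
    - [-17,0,0,0,0,0]
    - [-23,0,0,0,0,0]
    - [-29,0,0,0,0,0]
    - [-35,0,0,0,0,0]
    - [-42,0,0,0,0,0]
    - [-49,0,0,0,0,0]
    - [-57,0,0,0,0,0]
    - [-65,0,0,0,0,0]

```text
time_s: 5.92
tcp_pos: [0.5403, -0.1397, 0.1729]
eef_rot: [0.753, 0.659, 0.0, 0.0]
force: [0.2, 1.6, 1.0]
opening: 0.0283
grip_force: 0.7
```

Emit:
arm_command:
  commands:
    - [-8,0,0,0,0,0]
    - [-16,0,0,0,0,0]
    - [-24,0,0,0,0,0]
    - [-32,0,0,0,0,0]
    - [-40,0,0,0,0,0]
    - [-47,0,0,0,0,0]
    - [-54,0,0,0,0,0]
    - [-60,0,0,0,0,0]
    - [-65,0,0,0,0,0]
    - [-68,0,0,0,0,0]

```text
time_s: 6.75
tcp_pos: [0.5313, -0.2071, 0.1729]
eef_rot: [0.753, 0.658, -0.0, 0.0]
force: [0.1, 0.3, 1.3]
opening: 0.0282
grip_force: 0.6
```

Emit:
arm_command:
  commands:
    - [0,0,0,0,0,0]
    - [5,0,0,0,0,0]
    - [15,0,0,0,0,0]
    - [25,0,0,0,0,0]
    - [30,0,-15,0,0,0]
    - [30,0,-40,0,0,0]
    - [30,0,-70,0,0,0]
    - [30,0,-90,0,0,0]

```text
time_s: 7.42
tcp_pos: [0.5358, -0.1751, 0.2648]
eef_rot: [0.752, 0.659, 0.0, 0.0]
force: [0.7, -0.0, -0.0]
opening: 0.0282
grip_force: 0.0
```

```bash
cat >> h.py <<'E'
TC=np.array([522,-200.5]);TY=0.2164
def caps():
    "cap tops seen from scene and side: white points 14-26 mm high, clustered; world mm and tray-local mm"
    for n in("scene","side"):
        c,W,*_=cap(n); z=W[...,2]
        m=((z>.012)&(z<.028)&(c.min(-1)>150)&(W[...,0]>.38)&(W[...,0]<.72)&(W[...,1]>-.3)&(W[...,1]<.2)).astype(np.uint8)
        k,l,st,_=cv2.connectedComponentsWithStats(m)
        for i in range(1,k):
            if st[i,4]<60: continue
            T=W[l==i]; (x,y),r=cv2.minEnclosingCircle((T[:,:2]*1000).astype(np.float32))
            loc=Ro.from_euler("z",-TY).apply([x-TC[0],y-TC[1],0])[:2]
            print(n,st[i,4],"c",round(x,1),round(y,1),"r",round(r,1),"z",np.percentile(T[:,2],[50,97]).round(4),"loc",loc.round(1))
E
python3 - <<'E'
from h import *
s=env.state();print(s["time_s"],s["tcp_pos"],s["opening"])
caps()
E
```

```text
7.4167 [ 0.53580466 -0.17505871  0.26482476] 0.02821930280365553
scene 169 c 464.3 125.6 r 19.3 z [0.0168 0.019 ] loc [ 13.7 330.9]
scene 177 c 528.7 -228.3 r 19.0 z [0.0191 0.0214] loc [  0.6 -28.6]
scene 259 c 651.9 151.2 r 18.6 z [0.0169 0.0196] loc [202.4 315.6]
side 468 c 529.4 -228.4 r 18.9 z [0.02   0.0225] loc [  1.2 -28.8]
```

B lies flat at tray-local (1,-29). Cap A is next.

```bash
python3 - <<'E'
from h import *
print(rel(463.5,174,250,1.586))
E
```

```text
(array([ 337.3, -118.8,   15.1]), array([ 0.0064,  0.0031, -0.1467]))
```

Emit:
arm_command:
  commands:
    - [33,-12,2,0,0,-0.02]
    - [68,-24,5,0,0,-0.05]
    - [104,-36,8,0,0,-0.1]
    - [140,-49,10,0,0,-0.147]
    - [176,-62,12,0,0,-0.147]
    - [212,-75,15,0,0,-0.147]
    - [248,-88,15,0,0,-0.147]
    - [284,-100,15,0,0,-0.147]
    - [316,-112,15,0,0,-0.147]
    - [337,-119,15,0,0,-0.147]

```text
time_s: 8.35
tcp_pos: [0.4596, 0.1765, 0.2465]
eef_rot: [0.701, 0.713, -0.001, -0.001]
force: [-0.4, -0.3, 0.4]
opening: 0.0281
grip_force: 0.0
```

Emit:
arm_command:
  commands:
    - [0,0,5,0,0,0]
    - [0,0,10,0,0,0]

```text
time_s: 8.52
tcp_pos: [0.461, 0.1746, 0.2367]
eef_rot: [0.701, 0.713, -0.0, -0.0]
force: [-0.3, -0.5, -0.3]
opening: 0.028
grip_force: 0.0
```

```bash
python3 - <<'E'
from h import *
print(env.state()["tcp_pos"],rel(463.5,174,173,1.586))
E
```

```text
[0.46095929 0.1745669  0.23670494] (array([-0.6,  2.6, 63.7]), array([-0.001 ,  0.0003,  0.0026]))
```

Emit:
arm_command:
  commands:
    - [0,2.5,18,0,0,0.002]
    - [0,2.5,36,0,0,0.002]
    - [0,2.5,50,0,0,0.002]
    - [0,2.5,58,0,0,0.002]
    - [0,2.5,62,0,0,0.002]
    - [0,2.5,64,0,0,0.002]
    - [-3,2.5,64,0,0,0.002]
    - [-7,2.5,64,0,0,0.002]
    - [-12,2.5,64,0,0,0.002]
    - [-16,2.5,64,0,0,0.002]

```text
time_s: 9.35
tcp_pos: [0.4651, 0.1567, 0.1745]
eef_rot: [0.703, 0.711, 0.0, 0.0]
force: [-0.2, -0.8, 0.8]
opening: 0.0284
grip_force: 0.0
```

Emit:
arm_command:
  commands:
    - [-4,0,0,0,0,0]
    - [-8,0,0,0,0,0]
    - [-12,0,0,0,0,0]
    - [-16,0,0,0,0,0]
    - [-21,0,0,0,0,0]
    - [-26,0,0,0,0,0]
    - [-32,0,0,0,0,0]
    - [-39,0,0,0,0,0]
    - [-46,0,0,0,0,0]
    - [-54,0,0,0,0,0]

```text
time_s: 10.18
tcp_pos: [0.4654, 0.1025, 0.1738]
eef_rot: [0.703, 0.711, -0.0, -0.0]
force: [-0.8, 0.1, 0.6]
opening: 0.0283
grip_force: 0.2
```

```bash
python3 - <<'E'
from h import *
s=env.state();print(s["tcp_pos"],s["force"],rel(469,-180,173,1.586))
caps()
E
```

```text
[0.46540387 0.10252854 0.17382115] [-0.77137503  0.07636191  0.58015278] (array([-2.826e+02,  2.000e-01,  8.000e-01]), array([-0.    , -0.    , -0.0031]))
scene 181 c 529.8 -227.9 r 18.8 z [0.0187 0.0217] loc [  1.7 -28.4]
scene 261 c 652.3 151.2 r 18.9 z [0.0172 0.0193] loc [202.8 315.5]
side 190 c 652.0 150.2 r 18.7 z [0.018  0.0206] loc [202.2 314.6]
side 140 c 467.0 73.9 r 17.2 z [0.0179 0.0202] loc [  5.2 279.8]
side 467 c 529.2 -228.3 r 19.0 z [0.0199 0.0223] loc [  1.1 -28.7]
```

Emit:
arm_command:
  commands:
    - [-8,0,0,0,0,0]
    - [-16,0,0,0,0,0]
    - [-24,0,1,0,0,0]
    - [-32,0,1,0,0,0]
    - [-40,0,1,0,0,0]
    - [-48,0,1,0,0,0]
    - [-56,0,1,0,0,0]
    - [-64,0,1,0,0,0]
    - [-72,0,1,0,0,0]
    - [-80,0,1,0,0,0]

```text
time_s: 11.12
tcp_pos: [0.4664, 0.0224, 0.1728]
eef_rot: [0.703, 0.711, -0.0, 0.0]
force: [0.5, 0.1, 0.5]
opening: 0.0283
grip_force: 0.3
```

Emit:
arm_command:
  commands:
    - [-8,0,0,0,0,0]
    - [-16,0,0,0,0,0]
    - [-24,0,0,0,0,0]
    - [-32,0,0,0,0,0]
    - [-40,0,0,0,0,0]
    - [-48,0,0,0,0,0]
    - [-56,0,0,0,0,0]
    - [-64,0,0,0,0,0]
    - [-72,0,0,0,0,0]
    - [-80,0,0,0,0,0]

```text
time_s: 11.95
tcp_pos: [0.4674, -0.0576, 0.1728]
eef_rot: [0.703, 0.711, 0.0, -0.0]
force: [-0.5, 0.1, 0.1]
opening: 0.0282
grip_force: 0.3
```

```bash
python3 - <<'E'
from h import *
s=env.state();print(s["tcp_pos"],s["force"],rel(469,-180,173,1.586))
caps()
E
```

```text
[ 0.46735718 -0.05757799  0.17283462] [-0.50243872  0.1083059   0.08479299] (array([-122.4,    0.2,   -0.2]), array([ 0.    , -0.    , -0.0032]))
scene 182 c 530.0 -228.4 r 18.9 z [0.0189 0.021 ] loc [  1.8 -29. ]
scene 261 c 652.0 151.5 r 19.6 z [0.0172 0.0196] loc [202.5 315.9]
side 192 c 651.7 150.1 r 19.0 z [0.0181 0.0206] loc [202.  314.6]
side 169 c 468.8 -83.8 r 17.9 z [0.0179 0.0206] loc [-26.9 125.4]
side 469 c 529.3 -228.4 r 19.1 z [0.02   0.0225] loc [  1.1 -28.8]
```

Emit:
arm_command:
  commands:
    - [-6,0,0,0,0,0]
    - [-12,0,0,0,0,0]
    - [-18,0,0,0,0,0]
    - [-24,0,0,0,0,0]
    - [-30,0,0,0,0,0]
    - [-36,0,0,0,0,0]
    - [-42,0,0,0,0,0]
    - [-48,0,0,0,0,0]
    - [-54,0,0,0,0,0]
    - [-60,0,0,0,0,0]

```text
time_s: 12.88
tcp_pos: [0.4681, -0.1174, 0.1728]
eef_rot: [0.703, 0.711, 0.0, -0.0]
force: [-0.3, 0.6, 1.0]
opening: 0.0284
grip_force: 0.4
```

Emit:
arm_command:
  commands:
    - [-7,0,0,0,0,0]
    - [-14,0,0,0,0,0]
    - [-21,0,0,0,0,0]
    - [-28,0,0,0,0,0]
    - [-35,0,0,0,0,0]
    - [-42,0,0,0,0,0]
    - [-49,0,0,0,0,0]
    - [-55,0,0,0,0,0]
    - [-59,0,0,0,0,0]
    - [-62,0,0,0,0,0]

```text
time_s: 13.72
tcp_pos: [0.4688, -0.1794, 0.1728]
eef_rot: [0.703, 0.711, 0.0, 0.0]
force: [0.2, 0.2, 1.1]
opening: 0.028
grip_force: 0.7
```

Emit:
arm_command:
  commands:
    - [0,0,0,0,0,0]
    - [5,0,0,0,0,0]
    - [15,0,0,0,0,0]
    - [25,0,0,0,0,0]
    - [30,0,-15,0,0,0]
    - [30,0,-40,0,0,0]
    - [30,0,-65,0,0,0]
    - [30,0,-77,0,0,0]
    - [30,0,-77,0,0,0]

```text
time_s: 14.47
tcp_pos: [0.4695, -0.148, 0.2526]
eef_rot: [0.702, 0.712, 0.001, 0.003]
force: [-0.7, -0.2, 0.2]
opening: 0.0283
grip_force: 0.0
```

```bash
python3 - <<'E'
from h import *
s=env.state();print(s["time_s"],s["tcp_pos"],s["force"])
caps()
E
```

```text
14.4667 [ 0.46954087 -0.14801291  0.25263848] [-0.68403154 -0.23654374  0.17479429]
scene 161 c 471.2 -200.2 r 18.6 z [0.0187 0.0212] loc [-49.6  11.2]
scene 180 c 529.4 -227.9 r 19.0 z [0.019  0.0211] loc [  1.4 -28.4]
scene 260 c 652.2 150.4 r 18.9 z [0.0171 0.0192] loc [202.5 314.8]
side 192 c 651.2 150.0 r 19.4 z [0.018  0.0206] loc [201.4 314.5]
side 444 c 469.9 -201.5 r 19.2 z [0.0201 0.0226] loc [-51.1  10.2]
side 470 c 529.2 -228.3 r 19.1 z [0.0201 0.0226] loc [  1.1 -28.7]
```

A is flat at (-50,11). Cap C needs a two-leg path: push it to a point in front of the mouth, turn about the cap's centre, then go straight in.

```bash
python3 - <<'E'
from h import *
print(rel(672.7,193.8,240,1.124))
E
```

```text
(array([338.9, 208.8,   9.8]), array([5.000e-04, 1.000e-04, 4.599e-01]))
```

Emit:
arm_command:
  commands:
    - [32,20,2,0,0,0.03]
    - [64,40,4,0,0,0.08]
    - [97,60,6,0,0,0.14]
    - [130,80,8,0,0,0.2]
    - [163,100,10,0,0,0.26]
    - [196,120,10,0,0,0.32]
    - [229,140,10,0,0,0.38]
    - [262,161,10,0,0,0.43]
    - [295,182,10,0,0,0.46]
    - [322,199,10,0,0,0.46]

```text
time_s: 15.4
tcp_pos: [0.6634, 0.1786, 0.2372]
eef_rot: [0.847, 0.532, -0.001, -0.001]
force: [0.6, -0.5, -0.3]
opening: 0.0283
grip_force: 0.0
```

Emit:
arm_command:
  commands:
    - [15,1,0,0,0,0]
    - [19,2,0,0,0,0]
    - [19,2,0,0,0,0]

```text
time_s: 15.65
tcp_pos: [0.6728, 0.193, 0.2374]
eef_rot: [0.846, 0.533, -0.001, -0.001]
force: [-0.6, -0.0, 0.4]
opening: 0.0283
grip_force: 0.0
```

```bash
python3 - <<'E'
from h import *
print(env.state()["tcp_pos"],rel(672.7,193.8,173,1.124))
E
```

```text
[0.6728442  0.19299267 0.23737994] (array([ 0.8, -0.3, 64.4]), array([-0.0027,  0.0018,  0.0007]))
```

Emit:
arm_command:
  commands:
    - [0,0,18,0,0,0]
    - [0,0,36,0,0,0]
    - [0,0,50,0,0,0]
    - [0,0,58,0,0,0]
    - [0,0,62,0,0,0]
    - [0,0,64,0,0,0]
    - [-3,0,64,0,0,0]
    - [-7,0,64,0,0,0]
    - [-12,0,64,0,0,0]
    - [-16,0,64,0,0,0]

```text
time_s: 16.48
tcp_pos: [0.6668, 0.1769, 0.1767]
eef_rot: [0.847, 0.532, 0.001, 0.0]
force: [-0.6, -0.5, 0.0]
opening: 0.0283
grip_force: 0.0
```

Emit:
arm_command:
  commands:
    - [-4,0,0,0,0,0]
    - [-8,0,0,0,0,0]
    - [-12,0,0,0,0,0]
    - [-16,0,0,0,0,0]
    - [-21,0,0,0,0,0]
    - [-26,0,0,0,0,0]
    - [-32,0,0,0,0,0]
    - [-39,0,0,0,0,0]
    - [-46,0,0,0,0,0]
    - [-54,0,0,0,0,0]

```text
time_s: 17.32
tcp_pos: [0.643, 0.1282, 0.1759]
eef_rot: [0.846, 0.532, 0.0, 0.0]
force: [0.9, 0.5, 0.8]
opening: 0.028
grip_force: 0.2
```

```bash
python3 - <<'E'
from h import *
s=env.state();print(s["tcp_pos"],s["force"],rel(545.1+9.5,-72.6+19.8,173,1.124))
caps()
E
```

```text
[0.64297566 0.12815444 0.17585667] [0.8575522  0.46959697 0.75523006] (array([-201.4,   -1.3,    2.9]), array([ 0.    , -0.    , -0.0012]))
scene 163 c 470.8 -200.6 r 18.7 z [0.0189 0.0211] loc [-50.1  11. ]
scene 180 c 529.4 -229.1 r 19.2 z [0.0187 0.0205] loc [  1.1 -29.5]
side 110 c 631.2 100.0 r 15.5 z [0.0178 0.0202] loc [171.2 270.1]
side 447 c 470.4 -201.1 r 18.9 z [0.0201 0.0226] loc [-50.5  10.5]
side 467 c 529.4 -228.2 r 19.0 z [0.0199 0.0226] loc [  1.3 -28.7]
```

Emit:
arm_command:
  commands:
    - [-8,0,1,0,0,0]
    - [-16,0,2,0,0,0]
    - [-24,0,3,0,0,0]
    - [-32,0,3,0,0,0]
    - [-40,-1,3,0,0,0]
    - [-48,-1,3,0,0,0]
    - [-56,-1,3,0,0,0]
    - [-64,-1,3,0,0,0]
    - [-72,-1,3,0,0,0]
    - [-80,-1,3,0,0,0]

```text
time_s: 18.25
tcp_pos: [0.6074, 0.0563, 0.1728]
eef_rot: [0.847, 0.532, -0.0, -0.0]
force: [-0.3, -0.0, 0.1]
opening: 0.0283
grip_force: 0.3
```

Emit:
arm_command:
  commands:
    - [-8,0,0,0,0,0]
    - [-16,0,0,0,0,0]
    - [-24,0,0,0,0,0]
    - [-32,0,0,0,0,0]
    - [-40,0,0,0,0,0]
    - [-48,0,0,0,0,0]
    - [-56,0,0,0,0,0]
    - [-64,0,0,0,0,0]
    - [-72,0,0,0,0,0]
    - [-80,0,0,0,0,0]

```text
time_s: 19.08
tcp_pos: [0.5727, -0.0157, 0.1728]
eef_rot: [0.846, 0.532, -0.0, -0.0]
force: [0.5, -0.3, -0.5]
opening: 0.0281
grip_force: 0.3
```

Emit:
arm_command:
  commands:
    - [-8,0,0,0,0,0]
    - [-16,0,0,0,0,0]
    - [-23,0,0,0,0,0]
    - [-29,0,0,0,0,0]
    - [-34,0,0,0,0,0]
    - [-38,0,0,0,0,0]
    - [-41,0,0,0,0,0]
    - [-41,0,0,0,0,0]

```text
time_s: 19.75
tcp_pos: [0.5552, -0.0524, 0.1728]
eef_rot: [0.847, 0.532, -0.0, -0.0]
force: [0.1, -0.1, 0.6]
opening: 0.0285
grip_force: 0.0
```

```bash
python3 - <<'E'
from h import *
s=env.state();p=s["tcp_pos"]*1000;print(p,s["force"])
caps()
x0=np.array([np.cos(1.124),np.sin(1.124)]); c=p[:2]-22*x0; print("cap est",c)
frm=(p[0],p[1],p[2],1.124)
for k in range(1,8):
    a=1.124+0.663*k/7; q=c+22*np.array([np.cos(a),np.sin(a)]); print(rel(q[0],q[1],p[2],a,frm))
E
```

```text
[555.16745395 -52.40160378 172.83309277] [ 0.09901117 -0.11882422  0.6385239 ]
scene 165 c 472.9 -199.9 r 19.0 z [0.0189 0.0212] loc [-47.8  11.2]
scene 182 c 529.6 -228.8 r 18.9 z [0.0189 0.0211] loc [  1.4 -29.3]
side 147 c 544.2 -80.2 r 15.9 z [0.0179 0.0205] loc [ 47.5 112.7]
side 441 c 470.1 -201.0 r 19.0 z [0.02   0.0224] loc [-50.7  10.7]
side 469 c 529.4 -228.4 r 19.0 z [0.02   0.0227] loc [  1.2 -28.8]
cap est [545.66172544 -72.24199504]
(array([-0.1, -2.1, -0. ]), array([ 0.    ,  0.    , -0.0947]))
(array([-0.4, -4.1, -0. ]), array([ 0.    ,  0.    , -0.1894]))
(array([-0.9, -6.2, -0. ]), array([-0.    ,  0.    , -0.2841]))
(array([-1.6, -8.1, -0. ]), array([ 0.    ,  0.    , -0.3789]))
(array([ -2.4, -10. ,  -0. ]), array([ 0.    ,  0.    , -0.4736]))
(array([ -3.5, -11.8,  -0. ]), array([ 0.    ,  0.    , -0.5683]))
(array([ -4.7, -13.5,  -0. ]), array([ 0.   ,  0.   , -0.663]))
```

Emit:
arm_command:
  commands:
    - [0,-1,0,0,0,-0.05]
    - [0,-2.1,0,0,0,-0.095]
    - [-0.2,-4.1,0,0,0,-0.189]
    - [-0.7,-6.2,0,0,0,-0.284]
    - [-1.4,-8.1,0,0,0,-0.379]
    - [-2.2,-10,0,0,0,-0.474]
    - [-3.3,-11.8,0,0,0,-0.568]
    - [-4,-12.7,0,0,0,-0.615]
    - [-4.7,-13.5,0,0,0,-0.663]
    - [-4.7,-13.5,0,0,0,-0.663]

```text
time_s: 20.68
tcp_pos: [0.5411, -0.05, 0.1728]
eef_rot: [0.626, 0.78, -0.0, -0.0]
force: [0.2, -0.0, -0.3]
opening: 0.0282
grip_force: 0.0
```

Emit:
arm_command:
  commands:
    - [-3,0,0,0,0,0]
    - [-7,0,0,0,0,0]
    - [-12,0,0,0,0,0]
    - [-17,0,0,0,0,0]
    - [-22,0,0,0,0,0]
    - [-26,0,0,0,0,0]

```text
time_s: 21.18
tcp_pos: [0.5469, -0.0766, 0.1729]
eef_rot: [0.627, 0.779, 0.0, 0.0]
force: [-0.3, -0.2, 0.5]
opening: 0.0286
grip_force: 0.1
```

```bash
python3 - <<'E'
from h import *
s=env.state();p=s["tcp_pos"]*1000;print(p,s["force"])
caps()
print(rel(522+50*.9767-32*.2147,-200.5+50*.2147+32*.9767,173,1.7872))
save("s3",cap("side")[0][200:400,200:440])
E
```

```text
[546.88990317 -76.56636344 172.89235658] [-0.33963215 -0.19515525  0.46727236]
scene 164 c 471.0 -200.2 r 18.7 z [0.0189 0.0209] loc [-49.7  11.2]
scene 181 c 529.5 -228.4 r 19.4 z [0.019  0.0209] loc [  1.3 -28.9]
side 182 c 552.2 -100.6 r 17.3 z [0.0188 0.0216] loc [51.  91.1]
side 441 c 470.1 -200.9 r 19.1 z [0.0201 0.0225] loc [-50.8  10.7]
side 466 c 529.7 -228.2 r 19.4 z [0.0199 0.0223] loc [  1.6 -28.8]
(array([-83.6,  -0.7,  -0.1]), array([ 0.0003,  0.0003, -0.0025]))
```

View pics/s3.png

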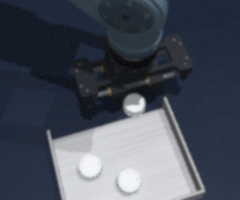

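Cap C is at (133,104) in the crop, at the lip and well centred on the fingers. A (90,166) and B (129,181) lie in the tray.

Emit:
arm_command:
  commands:
    - [-5,0,0,0,0,0]
    - [-11,0,0,0,0,0]
    - [-17,0,0,0,0,0]
    - [-23,0,0,0,0,0]
    - [-29,0,0,0,0,0]
    - [-35,0,0,0,0,0]
    - [-41,0,0,0,0,0]
    - [-47,0,0,0,0,0]
    - [-53,0,0,0,0,0]
    - [-59,0,0,0,0,0]

```text
time_s: 22.17
tcp_pos: [0.5594, -0.134, 0.1729]
eef_rot: [0.627, 0.779, 0.0, -0.0]
force: [0.1, 0.6, 1.0]
opening: 0.0285
grip_force: 0.5
```

Emit:
arm_command:
  commands:
    - [-6,0,0,0,0,0]
    - [-12,0,0,0,0,0]
    - [-17,0,0,0,0,0]
    - [-21,0,0,0,0,0]
    - [-24,0,0,0,0,0]
    - [-24,0,0,0,0,0]

```text
time_s: 22.67
tcp_pos: [0.5645, -0.1575, 0.1728]
eef_rot: [0.627, 0.779, -0.0, 0.0]
force: [0.3, -0.8, -0.4]
opening: 0.0282
grip_force: 0.0
```

Emit:
arm_command:
  commands:
    - [5,0,0,0,0,0]
    - [15,0,0,0,0,0]
    - [25,0,0,0,0,0]
    - [30,0,-15,0,0,0]
    - [30,0,-40,0,0,0]
    - [35,0,-70,0,0,0]
    - [55,0,-95,0,0,0]
    - [80,0,-110,0,0,0]
    - [90,0,-115,0,0,0]
    - [90,0,-115,0,0,0]

```text
time_s: 23.5
tcp_pos: [0.5448, -0.0663, 0.2889]
eef_rot: [0.626, 0.78, 0.0, 0.001]
force: [-0.2, -0.2, -0.3]
opening: 0.0281
grip_force: 0.0
```

```bash
python3 - <<'E'
from h import *
s=env.state();print(s["time_s"],s["tcp_pos"],s["force"])
caps()
for n in("scene",): save(n+"4",cap(n)[0])
E
```

```text
23.5 [ 0.54481439 -0.06627835  0.28893829] [-0.2107957  -0.16779935 -0.31452219]
scene 165 c 471.7 -200.2 r 18.5 z [0.0188 0.0211] loc [-49.1  11.1]
scene 181 c 529.6 -229.0 r 18.3 z [0.0188 0.021 ] loc [  1.3 -29.5]
scene 203 c 570.2 -178.3 r 19.1 z [0.019  0.0212] loc [51.9 11.4]
side 408 c 570.5 -178.4 r 19.4 z [0.02   0.0227] loc [52.2 11.2]
side 439 c 470.3 -201.1 r 19.1 z [0.0201 0.0226] loc [-50.6  10.5]
side 468 c 529.2 -228.5 r 19.1 z [0.02   0.0227] loc [  1.  -28.9]
```

View pics/scene4.png

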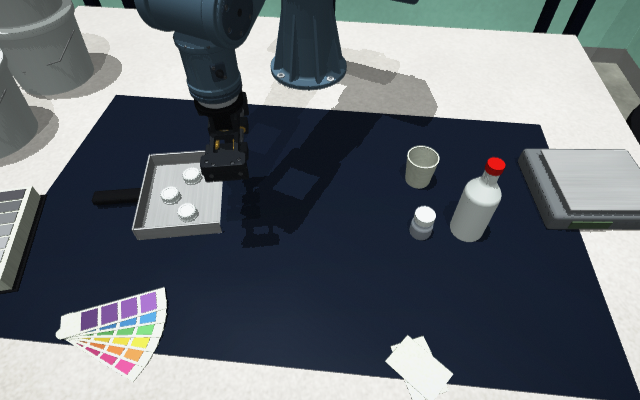

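All three caps lie flat on the tray floor at (191,175), (171,195) and (188,212). The cup, jar and bottle are where they started, and the gripper is clear.

```bash
python3 -c "
from rig import env
print(env.finish_job())"
```

```text
the job is handed in; nothing more can be done
None
```

I swept all three caps into the scoop tray: they lie flat on its level floor, at least 37 mm past the lip, with the jar, cup and bottle left untouched, and I handed the job in at about 24 s.

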